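# Seat a torch's tail cap, then back it off a quarter turn and hold it

### The arm

A 6-joint arm with a two-finger parallel gripper is mounted at the origin on the work surface. World frame = base frame: x ahead of the robot, y to its left, z up, the work surface at z = 0. Lengths are in mm, angles in rad, forces in N, time in s.
With the tool pointing down it reaches from about 275 to 825 mm from the base axis. Payload 5.2 kg.
Tool frame: the origin (TCP) lies at the very end of the fingers, on their centre line; the grasp point (between the pads) lies 19 mm behind it; z points along the fingers, y is the line along which they close (so a half turn about z gives the same grasp; the last joint's range is limited). The gripper opens to 93 mm and grips with 3 to 60 N. Pads are 15 mm wide; open, the fingers measure 128 mm over their backs; the gripper's body (75 mm by 188 mm) begins 65 mm behind the grasp point.
Start: joints at [0.949, 0.259, 1.535, -0, 1.348, -0.203], TCP at [223.645, 502.482, 218.653] pointing down, gripper open.
Joint ranges: [-3.14, 3.14], [-0.91, 2.08], [0.19, 2.58], [-1.22, 4.36], [0.22, 2.71], [-3.12, 3.12]. Speed limits (rad/s): [2.57, 2.57, 3.14, 3.14, 3.14, 3.14].

### API

Orientations are given as [roll, pitch, yaw] about the fixed x, y, z axes, in that order (R = Rz(yaw) Ry(pitch) Rx(roll)).
In Python, from bench import robot gives the robot as it stands. The module is installed in compiled form; this text tells all that it offers. Calls block until the motion is done:
- robot.move_ptp(position, orientation): joint-space move of the TCP to a pose.
- robot.move_linear(position, ori=None, speed=150, f_stop=None): straight line of the TCP; ori=None keeps the orientation; speed is the mean speed in mm/s. With f_stop (N) it stops when the force on the tool has changed by that much, and returns True; else False.
- robot.move_j(angles): joint-space move.
- robot.move_gripper(opening): opening from 0.0 (shut) to 1.0 (fully open); the grip force is fixed at half the most; returns when the fingers have stopped.
- robot.sleep(seconds).
- robot.inverse_kinematics(position, orientation): joint angles nearest the present ones, or None.
- robot.get_image(name): name is "side" or "top"; returns a dict with "img" (384x512x3 uint8, blue, green, red), "fovy" (degrees; the focal length in pixels is half the picture's height over the tangent of half this angle, whatever the lens; pixels are square), "cx", "cy" (the principal point, pixels), "eye" and "orientation" of the camera in the world. Camera axes: x right, y down, z forward; pixel columns grow to the right and rows downward; lengths in mm; the calibration is good to about 2 mm. A picture is of the moment at which its call begins. There is no depth.
A pose or a line that the arm cannot do raises robot.MotionError and nothing moves.
- robot.hand_in(): hands the job in; it is judged then, once.
Readings, each from a call of its own:
- robot.current_t(): time.
- robot.current_qpos(): joint angles.
- robot.current_joint_vel(): joint speeds.
- robot.current_joint_efforts(): joint torques, N m.
- robot.current_tcp_pos(): TCP position.
- robot.current_eef_rot(): TCP orientation.
- robot.current_contact_force(): force on the tool from outside, world axes, zero at the start.
- robot.current_ft_torque(): the same for the moment, N m.
- robot.current_gripper_width(): opening from 0.0 (shut) to 1.0 (fully open).
- robot.current_finger_force(): force on a finger pad.
Only numpy, scipy, OpenCV 4.12 (cv2) and the standard library are available. Lean on these libraries where they do the work, as an engineer would, in place of code of your own. Each camera call takes 0.05 s, during which the arm holds its last target. There are 200 camera calls.

### The job

On the repair table a torch stands head down in the blue clamp with its red tail cap loosely started on the thread. Screw the cap on clockwise until it bottoms out, then back it off a quarter turn so that the torch is locked out and cannot switch on in the post, and finish with the gripper still holding the cap there while the thread sealant grabs. Leave the other things on the table as they are.

Things in the scene. Friction and masses are not known exactly. Their poses are not given: they have to be found in the camera images.
- tail_cap (a joint): Angle of the red tail cap about its upright axis, rad: 0 = bottomed out (hard stop), negative = unscrewed by that much; clockwise from above raises it. Starts between -3.5 and -2.2, so it takes several grasps; at -4.2 it stops and does not come off. A quarter turn back from the stop is -1.57. Drags with 0.1 N m, stays where left, sinks 0.5 mm per rad.
- cap_grip (a point): Grip point on the red cap's axis, about 147 mm above the table, 16 mm above the cap's lower rim. The cap: ribbed red cylinder, 36 mm across (38 over the ribs), 30 mm high, black button in its top, free all round; grip it from above at any yaw. Axes turn with the cap: z up, white stripe at -x; bottomed out, the stripe is over the white line on the torch's tube and faces the clamp's -x.
- clamp: Blue clamp fixed to the table, base 130 x 110 x 12 mm, holding the torch (dark 30 mm tube) upright between jaws 78 mm high, which end 52 mm below the cap. Origin: on the table under the torch's and the cap's axis; z up, -x its front with a white mark on the base; the steel spindle sticks out to -y.
- spare_cap: Loose black cap of the same size as the red one (36 mm across, 30 mm high) standing on the table near the clamp; a bystander. Origin: centre of its underside.
- cell_a: Green battery cell, 18 mm across and 65 mm high, standing loose on end near the clamp; a bystander that tips easily. Origin: centre of its underside, z along the cell.
- cell_b: A second such green cell, standing; a bystander. Origin: centre of its underside, z along the cell.
- screwdriver: Red-handled screwdriver, 200 mm long, lying on the table beyond the clamp; a bystander. Origin: on the table under its middle, x towards its tip.
- tape: Roll of blue tape, 64 mm across and 18 mm high, lying flat; a bystander. Origin: centre of its underside.
- glue: White glue bottle with a red cap, 36 mm across and 100 mm high, standing; a bystander. Origin: centre of its underside, z up.
- wrench: Steel spanner, 180 mm long, lying flat; a bystander. Origin: on the table under its middle.
Mind the look-alikes: they are no part of the job. What is shaped like the clamp but green or pink is not meant.

How it is judged:
By the outcome, as a careful person would: the job done as asked, in the order asked, and still so for the second after the job is handed in, while the arm keeps its last pose, push and grip.
It also fails if it takes over 42 s, if anything falls off the work surface, if the arm or the gripper's body presses on something with over 40 N, if the wrist force passes 120 N, or if a joint passes its speed limit or range.

## Working session

There is one attempt and no reset: what is moved stays moved. The work goes in short steps, each a Python script; the robot and the scene stay as the last script left them, time stands still between calls to the robot, and variables do not carry over. Pictures are saved under pics/ and viewed, at most 10 in all, crops included, and the job is handed in when it is done.

```bash
mkdir -p pics; python3 - <<'E'
from bench import robot
import cv2,pickle
for n in("side","top"):
    d=robot.get_image(n); cv2.imwrite(f"pics/{n}0.png",d["img"]); pickle.dump(d,open(n+"0.pkl","wb"))
    print(n,{k:v for k,v in d.items() if k!="img"})
print(robot.current_t(),robot.current_eef_rot())
E
```

```text
side {'fovy': 43.88028410522364, 'cx': 258.53021246398237, 'cy': 192.27493755186805, 'eye': array([ 120.15872227, -901.89604334, 1080.23792496]), 'orientation': array([-2.3438076 ,  0.01893763, -0.45796805])}
top {'fovy': 56.791008970171575, 'cx': 259.6542730650583, 'cy': 186.4046376173618, 'eye': array([ 277.4494864 ,  -16.90351406, 1333.00403905]), 'orientation': array([-2.96082648,  0.01532254, -1.59632874])}
0.1 [-3.13999826e+00 -3.12536220e-04  2.72278436e+00]
```

View pics/side0.png

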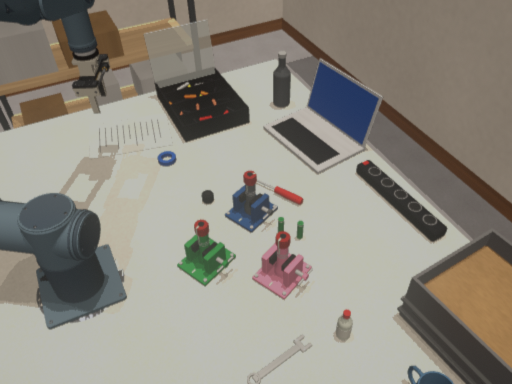

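View pics/top0.png

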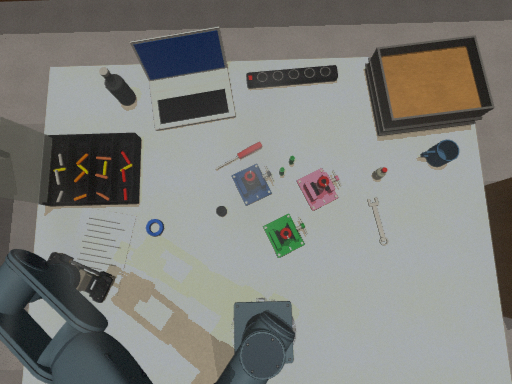

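Red-cap candidates in the side view are blue clamp (250,178), green clamp (202,228) and pink clamp (283,240). The glue's red cap is at (347,314). I choose the blue clamp's cap; in the top view it is at (250,177). Next is a close crop to check it.

```bash
cat > h.py <<'E'
import numpy as np,cv2
from scipy.spatial.transform import Rotation as R
from scipy.optimize import least_squares
def cam(d):
    f=d["img"].shape[0]/2/np.tan(np.radians(d["fovy"])/2)
    return np.array(d["eye"]),R.from_euler("xyz",d["orientation"]).as_matrix(),f,np.array([d["cx"],d["cy"]])
def ray(d,p):
    e,M,f,c=cam(d); v=M@np.r_[(np.array(p)-c)/f,1]; return e,v/np.linalg.norm(v)
def at_z(d,p,z):
    e,v=ray(d,p); return e+v*(z-e[2])/v[2]
def proj(d,X):
    e,M,f,c=cam(d); q=M.T@(np.array(X)-e); return c+f*q[:2]/q[2]
def redcent(d,p,r=14):
    x,y=int(p[0]),int(p[1]); h=cv2.cvtColor(d["img"],cv2.COLOR_BGR2HSV)[y-r:y+r,x-r:x+r].astype(int)
    m=((h[...,0]<8)|(h[...,0]>172))&(h[...,1]>120)&(h[...,2]>50); ys,xs=np.nonzero(m)
    return np.array([xs.mean()+x-r,ys.mean()+y-r]),m.sum()
E
python3 - <<'E'
from h import *
import pickle
s,t=[pickle.load(open(n+"0.pkl","rb")) for n in("side","top")]
a=s["img"][160:235,215:285]; b=t["img"][145:220,215:285]
cv2.imwrite("pics/crop0.png",np.hstack([cv2.resize(i,None,fx=5.6,fy=5.6,interpolation=cv2.INTER_CUBIC) for i in(a,b)]))
for d,p in((s,(250,178)),(t,(250,177))):
    c,n=redcent(d,p); print(c,n,at_z(d,c,147))
E
```

```text
[249.18461538 176.10769231] 65 [532.95805515  36.99638194 147.        ]
[nan nan] 0 [nan nan nan]h.py:16: RuntimeWarning: Mean of empty slice.
  return np.array([xs.mean()+x-r,ys.mean()+y-r]),m.sum()
  ret = ret.dtype.type(ret / rcount)
```

View pics/crop0.png

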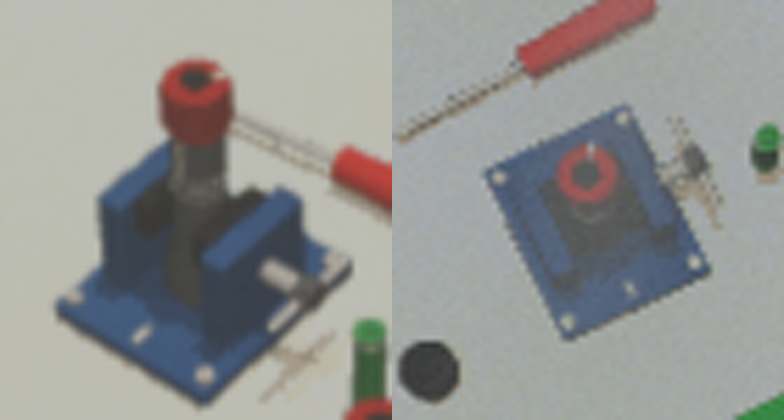

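The crop confirms it: red cap on the blue clamp, cap top at top-view (249.8,175.9) and side (249.8,173.9). The stripe lies on the image-up side in the top view, and the front mark is at top (257,196).

```bash
python3 - <<'E'
from h import *
import pickle
s,t=[pickle.load(open(n+"0.pkl","rb")) for n in("side","top")]
T=lambda x,y:((x-392)/5.6+214.6,y/5.6+144.6)
S=lambda x,y:(x/5.6+214.6,y/5.6+159.6)
# triangulate top-face centre
r=least_squares(lambda X:np.r_[proj(t,X)-T(586,173),proj(s,X)-S(196,78)],[530,35,160]);X=r.x;print("tri",X,r.fun)
print("topface z=161.5",at_z(t,T(586,173),161.5),at_z(s,S(196,78),161.5))
sc=[at_z(t,T(*p),13) for p in((499,177),(622,118),(693,262),(569,320))];c=np.mean(sc,0)
print("base centre",c,"screws dims",[np.linalg.norm(sc[i]-sc[i-1]) for i in range(4)])
sc2=[at_z(s,S(*p),13) for p in((75,298),(205,374))];print(sc2)
for m in (at_z(t,T(628,288),12),at_z(s,S(140,333),12)):
    v=m-X; print("mark",m,"front yaw",np.arctan2(v[1],v[0]),np.linalg.norm(v[:2]))
f=(sc[2]+sc[3]-sc[0]-sc[1]);print("front from screws",np.arctan2(f[1],f[0]))
C=X
for m in (at_z(t,T(590,150),162),at_z(s,S(222,73),162)):
    v=m-at_z(t,T(586,173),162); print("stripe",np.arctan2(v[1],v[0]),np.linalg.norm(v[:2]))
for n,p in (("cellA",(767,135)),("cellB?",(0,0)),("spare",(429,371)),):
    print(n,at_z(t,T(*p),65 if 'c' in n[:1] else 30))
print("cells",at_z(t,(291.5,159.5),65),at_z(t,(282,171.5),65))
E
```

```text
tri [530.68560337  29.46904988 163.81516367] [ 0.04780054 -0.23593627 -0.19532189  0.06308714]
topface z=161.5 [530.37793615  29.73868853 161.5       ] [532.33860405  31.80734582 161.5       ]
base centre [530.6817227   29.77073649  13.        ] screws dims [np.float64(109.27084873755085), np.float64(92.93272758355772), np.float64(110.66764744705543), np.float64(91.97653849642349)]
[array([462.32296394,  50.50715912,  13.        ]), array([501.80301791, -32.4099332 ,  13.        ])]
mark [482.84873704   9.06179284  12.        ] front yaw -2.7383666907234514 52.00790248408132
mark [483.60466859  11.30701473  12.        ] front yaw -2.773420355533566 50.46259941949766
front from screws -2.7143272075694984
stripe -0.18909127653129562 14.374439684951435
stripe -0.07293729581291286 15.421836017335439
cellA [573.18397826 -85.23592379  65.        ]
cellB? [680.20523857 421.45170165  65.        ]
spare [428.40570686 141.13842141  30.        ]
cells [ 606.8164483 -122.9793439   65.       ] [562.67436302 -86.44282235  65.        ]
```

```bash
cat >> h.py <<'E'
from bench import robot
def st(m=""):
    print(m,"t%.2f"%robot.current_t(),"F",np.round(robot.current_contact_force(),1),"M",np.round(robot.current_ft_torque(),2),"p",np.round(robot.current_tcp_pos(),1),"q6 %.3f yaw %.3f"%(robot.current_qpos()[5],robot.current_eef_rot()[2]),"w %.3f ff %.1f"%(robot.current_gripper_width(),robot.current_finger_force()),flush=True)
E
python3 - <<'E'
from h import *
o=[np.pi,0,0.056+np.pi/2+1.7]
robot.move_ptp([531,30,195],o); st("above")
robot.move_linear([531,30,130],speed=100,f_stop=8); st("down")
robot.move_gripper(0.3); st("grip")
d=robot.get_image("side"); cv2.imwrite("pics/s1.png",cv2.resize(d["img"][110:240,180:320],None,fx=4,fy=4,interpolation=cv2.INTER_CUBIC))
E
```

```text
above t2.13 F [-0.1 -1.1  0. ] M [ 0.1  -0.   -0.05] p [530.9  30.7 195.1] q6 -1.909 yaw -2.956 w 1.000 ff 0.0
down t2.93 F [-0.6 -0.2  0.1] M [-0.01 -0.02 -0.  ] p [531.4  30.1 130.5] q6 -1.909 yaw -2.956 w 1.001 ff 0.0
grip t3.87 F [0.6 0.5 0.1] M [ 0.04  0.03 -0.01] p [531.  30. 130.] q6 -1.909 yaw -2.956 w 0.383 ff 30.0
```

View pics/s1.png

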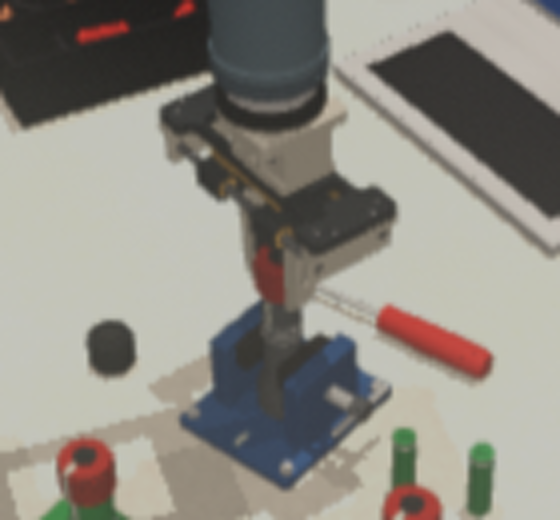

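Gripped the red cap on the blue clamp: width 35.6 mm, pads at crop (285,275), negligible side force. Now I turn it clockwise to near the stop and watch the moment.

```bash
cat >> h.py <<'E'
def turn(P,yaw):
    j=robot.inverse_kinematics(P,[np.pi,0,yaw]); assert j is not None and np.abs(np.array(j)-robot.current_qpos()).max()<1.5
    robot.move_j(j)
E
python3 - <<'E'
from h import *
y0=-2.956
for a in (0.8,1.6,2.2,2.3,2.4,2.5,2.6,2.7,2.8):
    turn([531,30,130-0.5*a],y0-a); st("cw %.1f"%a)
    if abs(robot.current_ft_torque()[2])>0.35: break
E
```

```text
cw 0.8 t4.70 F [ 1.   3.8 -0.3] M [ 0.53 -0.14 -0.07] p [531.1  30.5 129.6] q6 -1.112 yaw 2.529 w 0.383 ff 30.0
cw 1.6 t5.48 F [ 1.7  4.5 -1.1] M [ 0.73 -0.31 -0.11] p [531.5  30.7 129.2] q6 -0.311 yaw 1.728 w 0.382 ff 30.0
cw 2.2 t6.11 F [ 3.1  5.2 -2.5] M [ 0.65 -0.46 -0.05] p [531.9  30.6 129. ] q6 0.289 yaw 1.128 w 0.379 ff 30.0
cw 2.3 t6.36 F [ 3.5  4.4 -1.8] M [ 0.7  -0.47 -0.11] p [531.9  30.6 128.9] q6 0.390 yaw 1.028 w 0.380 ff 30.0
cw 2.4 t6.61 F [ 3.8  4.1 -1.3] M [ 0.68 -0.43 -0.09] p [532.   30.6 128.9] q6 0.490 yaw 0.927 w 0.382 ff 30.0
cw 2.5 t6.86 F [ 3.4  4.2 -2.5] M [ 0.66 -0.47 -0.05] p [532.   30.5 128.8] q6 0.590 yaw 0.827 w 0.382 ff 30.0
cw 2.6 t7.11 F [ 3.5  3.7 -1.7] M [ 0.51 -0.52  0.44] p [531.7  30.2 128.8] q6 0.686 yaw 0.731 w 0.383 ff 30.0
```

```bash
python3 - <<'E'
from h import *
y0=-2.956
for a in (2.63,2.66,2.70):
    turn([531,30,128.7],y0-a); st("cw %.2f"%a)
    if abs(robot.current_ft_torque()[2])>0.8: break
d=robot.get_image("side"); cv2.imwrite("pics/s2.png",cv2.resize(d["img"][150:220,215:285],None,fx=8,fy=8,interpolation=cv2.INTER_CUBIC))
E
```

```text
cw 2.63 t7.36 F [ 4.   1.9 -2.2] M [ 0.36 -0.53  0.6 ] p [531.4  29.9 128.8] q6 0.718 yaw 0.700 w 0.382 ff 30.0
cw 2.66 t7.61 F [2.  0.3 0.3] M [-0.18 -0.09  0.36] p [530.8  29.5 128.8] q6 0.749 yaw 0.669 w 0.384 ff 30.0
cw 2.70 t7.86 F [ 0.6 -0.8  0.4] M [-0.25 -0.04  0.43] p [530.8  29.6 128.7] q6 0.788 yaw 0.629 w 0.380 ff 30.0
```

View pics/s2.png

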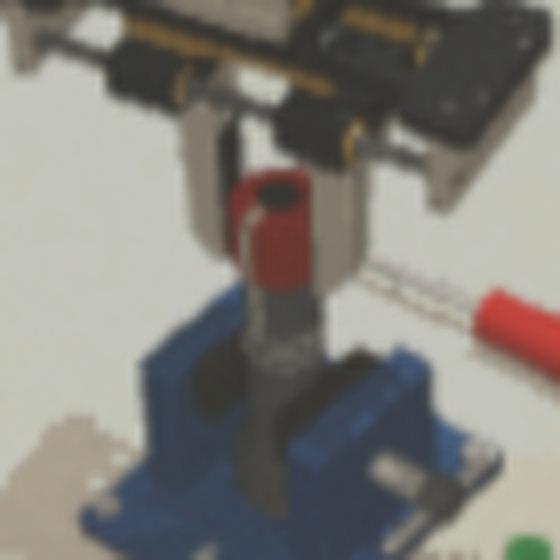

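Picture: the white stripe at crop (250,230) stands over the tube's white line at (255,310), so the cap is bottomed out and the pads are just slipping. Now the quarter turn back.

```bash
python3 - <<'E'
from h import *
for a in (0.8,1.6):
    turn([531,30,128.7+0.5*a],0.629+a); st("ccw %.2f"%a)
robot.sleep(0.3); st()
d=robot.get_image("side"); cv2.imwrite("pics/s3.png",cv2.resize(d["img"][150:220,215:285],None,fx=8,fy=8,interpolation=cv2.INTER_CUBIC))
import pickle; pickle.dump(d,open("s3.pkl","wb"))
C=np.array([531,30,0])
for q in (-1.4,-1.57,-1.74):
    y=-2.73-q
    for z in (132,161): print(q,z,(proj(d,C+[18*np.cos(y),18*np.sin(y),z])-[215,150])*8+4)
E
```

```text
ccw 0.80 t8.70 F [ 2.5 -4.5 -0.3] M [-0.91 -0.42  0.07] p [531.5  29.2 129.2] q6 -0.010 yaw 1.427 w 0.382 ff 30.0
ccw 1.60 t9.48 F [ 5.  -3.6 -3. ] M [-0.7  -0.85  0.04] p [532.2  29.5 129.7] q6 -0.810 yaw 2.227 w 0.383 ff 30.0
 t9.78 F [ 4.7 -4.3 -1.8] M [-0.74 -0.82  0.09] p [532.2  29.5 129.7] q6 -0.810 yaw 2.227 w 0.381 ff 30.0
-1.4 132 [313.66671724 281.92695415]
-1.4 161 [311.55375804 222.86666156]
-1.57 132 [319.67873759 277.75633953]
-1.57 161 [317.65748844 218.69977809]
-1.74 132 [324.59095049 272.97714925]
-1.74 161 [322.64522859 213.92588947]
```

View pics/s3.png

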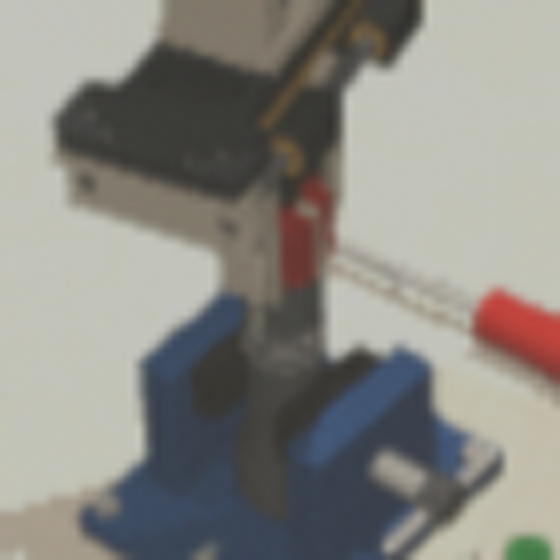

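The stripe is now at crop (318,225) to (320,275), which matches the prediction for −1.57 (318,219)/(320,278). The grip is at 30 N, so I hand in.

```bash
python3 -c "
from bench import robot
print(robot.hand_in())"
```

```text
the job is handed in; nothing more can be done
None
```

I screwed the red cap on the blue clamp down to its stop, backed it off a quarter turn to about −1.57 rad (checked by the stripe in the side view), and handed in at about 10 s with the gripper still holding it at 30 N; the other things were left alone.

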